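# Pulse the coffee grinder with its bayonet lid

### The arm

A 7-joint arm with a two-finger parallel gripper is mounted at the origin on the work surface. World frame = base frame: x ahead of the robot, y to its left, z up, the work surface at z = 0. Lengths are in m, angles in rad, forces in N, time in s.
With the tool pointing down it reaches from about 0.4 to 0.85 m from the base axis. Payload 10.4 kg.
Tool frame: the origin (TCP) lies midway between the tips of the shut fingers; the grasp point (between the pads) lies 19 mm behind it (manip.tcp_to_grasp is the distance from the TCP to the grasp point, in m); z points along the fingers, y is the line along which they close (so a half turn about z gives the same grasp; the last joint's range is limited). The gripper opens to 85 mm and grips with 20 to 120 N. Pads are 22 mm wide; open, the fingers measure 114 mm over their backs; the gripper's body (76 mm by 85 mm) begins 54 mm behind the grasp point. The pads swing forward as they close: fully open they stand 13 mm farther back than shut.
Start: joints at [-1.153, 0.332, -0.065, 1.46, 0.022, 1.35, -0.088], TCP at [0.267, 0.565, 0.231] pointing down, gripper open.
Joint ranges: [-2.6, 2.6], [-0.5, 2.12], [-1.47, 1.34], [0.16, 2.42], [-1.27, 4.41], [0.06, 2.06], [-2.6, 2.6]. Speed limits (rad/s): [2.22, 2.22, 2.79, 2.79, 3.14, 3.14, 3.14].

### API

Orientations are given as a unit quaternion [x, y, z, w].
In Python, from workcell import manip gives the robot as it stands.
- The arm moves only by the shell command python3 -m jog 'ROWS' [FORCE]. ROWS is a JSON object of lists of equal length, an entry for each row: "offset": the shift along the world's x, y, z in m, a list of three; "yaw": the turn about the world's z in degrees; "jaw": the closure, from 0 (fully open) to 1 (shut). A call has 1 to 20 rows; each row shifts and turns the commanded pose from where the row before left it; what a row does not reach is not made up. A row lasts 1/12 s, in which the tool goes at most 41.7 mm and 7.16 degrees, less where a joint would pass 70% of its speed; a pose out of reach is approached as far as the arm can. A call is refused whole if a number of a shift passes 0.0417 or a number of a turn 7.16, either way. A call with a gripper value outside its range is refused whole. The fingers move at their own pace and stop on an object; FORCE is the grip in N (left out, the last holds). Time passes only in rows, so rows that do not move let the fingers close. It gives the time, the measured TCP pose, the force, the opening and the grip force at its end, in the units of the state.
- manip.get_obs(): the state, without advancing time (a new reading comes with each control period).
- manip.camera(name): name is "scene" or "top" or "wrist"; returns a dict with "frame" (400x640x3 uint8, red, green, blue), "camera_matrix" (3x3 intrinsics, pixels), "eye" and "attitude" of the camera in the world; the wrist camera has in their place "hand_eye" (4x4, takes a point from camera to tool coordinates, whose origin is the TCP and whose axes are the flange's). Camera axes: x right, y up, looking along -z (the intrinsics and any distortion apply to the point x, -y, -z); pixel columns grow to the right and rows downward; lengths in m; the calibration is good to about 2 mm. A picture is of the moment at which its call begins: read the wrist's pose just before it. There is no depth.
- manip.hand_in(): hands the job in; it is judged then, once.
Trained networks look in a picture, given as the dict that the camera call returned (one of the last four; its "shot" number tells which), for a name from the list of things; names that differ only in an ending like _2 or _b are one class to them, and where a whole thing is asked for, a point or a joint stands for the part that bears it (a point fixed in the world has none). Each returns a list of dicts, best first, with "score" (0 to 1); they miss things now and then, are a little off and sometimes report something else, mostly with a low value. They report only what shows in the picture. A call takes as long as a camera call. They do not tell look-alikes from the thing itself.
- manip.masks_of(picture, name): "region" (400x640 bool, what is visible of it).
- manip.tip_of(picture, name): "at" ([x, y, z] in m, in world coordinates, good to about 4 mm: a listed point, or the origin of a listed thing).
The state is a dict: "clock": time; "joint_pos": joint angles; "joint_velocities": joint speeds; "tau": joint torques, N m; "position": TCP position; "ee_rot": TCP orientation; "ft_force": force on the tool from outside, world axes, zero at the start; "torque": the same for the moment, N m; "grip_width": opening from 0.0 (shut) to 1.0 (fully open); "grasp_force": force on a finger pad.
Only numpy, scipy, OpenCV 4.12 (cv2) and the standard library are available. Lean on these libraries where they do the work, as an engineer would, in place of code of your own. Each camera call takes 0.05 s, during which the arm holds its last target. There are 200 camera calls.

### The job

Wake the coffee grinder by pressing its orange spring paddle right down to its stop. Then set the black bayonet lid, which lies on the counter, into the grinder's collar, lugs through the slots and fully down, and twist it clockwise (seen from above) only half-way, to the green pulse mark, never on towards the red mark where it locks. Finish holding it there: keep the lid gripped at the green mark against its return spring when you stop, and leave the mugs, jar, spoon, bowl and tin where they are.

Things in the scene. Friction and masses are not known exactly. Their poses are not given: they have to be found in the camera images.
- grinder: Coffee grinder, fixed: black body 124 mm across at its foot, 108 mm at the grey metal collar, 110 mm tall. Origin: centre of its underside, z up; the paddle sticks out on its -x side. Marks on the collar's top, each drawn twice, half a turn apart: white on the +x and -x sides (slots: insert here), green 45 deg clockwise from white (pulse), red 90 deg clockwise (lock).
- mouth (a point): Centre of the collar's mouth, on the grinder's axis, 110 mm up. The mouth is 65 mm wide; its top flange, 5 mm thick, has two slots on the grinder's +x and -x sides, 15 mm wide, 80 mm across from end to end. Below the flange an orange drive ring (6 to 14 mm under the rim) has 15 mm wide pockets under the slots for the lid's lugs. Open inside to 38 mm below the rim.
- half_mark: The pair of green pulse marks on the collar. Origin: on the grinder's axis, 110 mm up. Its x axis runs through both green marks: it is the grinder's x axis turned 45 deg clockwise seen from above. Moves only with the grinder.
- drive_ring (a joint): Turn of the orange drive ring in rad, clockwise from above: 0 at rest (pockets under the slots), limit 1.57; past 1.2 the lid has clicked into its lock. A return spring (0.06 Nm at rest, 0.18 Nm at 0.785 rad) takes it back to 0 when let go. The lugs have about 0.07 rad of free play each way in the pockets, so the ring lags the lid by that much.
- paddle (a joint): Tilt of the orange paddle in rad: 0 at rest (sloping up), 0.26 at its stop (level). Springs back when released; about 4 to 6 N at the pad takes it to its stop.
- paddle_pad (a point): Where to press: middle of the dark rubber strip on the paddle's top, 50 mm out from its hinge, 111 mm from the grinder's axis, 39 mm above the counter at rest and 26 mm at the stop. The paddle is a plate 75 mm long, 44 mm wide, 8 mm thick, reaching out along the grinder's -x from a hinge line (along the grinder's y) 64 mm from the axis, 22 mm up.
- lid: Loose bayonet lid, about 0.16 kg, standing plug down. Origin: centre of its underside, z up. Grey plug 60 mm across, 12 mm high; two grey lugs on its own +x and -x, 10 mm wide, 5 mm high at the bottom, 76 mm over their tips; black cap 84 mm across, z = 12 to 18 mm. Enters with x along the grinder's x, either way round; fully down its origin is 98 mm above the grinder's, 2 mm vertical play.
- lid_grip (a point): Where to grip the lid: on its axis, 42 mm above its origin, in the upright black grip bar that runs along the lid's x: 64 mm long, 16 mm wide, from 18 to 51 mm above the origin. White pointers on the cap at both ends of the bar go to the collar's marks.
- mug_a: Black flowered mug on the woven mat, 106 mm across, 72 mm tall, origin centre of its underside. Leave alone.
- mug_b: The other such mug on the mat. Leave alone.
- bean_jar: Amber glass jar, 76 mm across, 120 mm tall, origin centre of its underside. Leave alone.
- spoon: Spoon lying flat on the counter roughly along x, 150 mm long, origin under its middle. Leave alone.
- sugar_bowl: White bowl, 90 mm across, 50 mm tall, origin centre of its underside. Leave alone.
- spice_tin: Red-banded tin, 50 mm across, 75 mm tall, origin centre of its underside. Leave alone.
Not all that is in view belongs to the job. Leave any blue, pink or yellow look-alike of the lid alone.

How it is judged:
On the way, in this order (a step that is already met when the one before it is completed fails the run):
1. the paddle is pressed down to its stop (value of joint paddle above 0.235 rad), for 0.1 s.
2. the lid is fully down in the collar (z of lid in the frame of grinder between 0.094 and 0.102 m and horizontal distance between lid and grinder below 0.005 m), for 0.2 s.
At the end, for the whole second after the job is handed in: Lid fully down in the collar (origin 94 to 102 mm above the grinder's, within 5 mm of its axis, tilt below 0.08 rad), pointers within 0.16 rad of the green marks, drive ring at 0.5 to 1.0 rad and still (below 0.1 rad/s), the fingers holding the lid with over 3 N (all of step 2 and angle between the x axis of lid and the x axis of half_mark, either way round below 0.16 rad and value of joint drive_ring between 0.5 and 1 rad and velocity of joint drive_ring between -0.1 and 0.1 rad/s and angle between lid's own z axis and vertical below 0.08 rad and contact force between the fingers and lid above 3 N); the arm keeps its last pose, push and grip.
It fails at once if the lid is turned on until it clicks into its lock (value of joint drive_ring above 1.2 rad).
It fails at once if a mug, the jar, spoon, bowl or tin is moved more than 30 mm (distance of any of mug_a, mug_b, bean_jar, spoon, sugar_bowl, spice_tin from where it was at the start of the episode above 0.03 m).
It also fails if it takes over 56 s, if anything falls off the work surface, if the arm or the gripper's body presses on something with over 40 N, if the wrist force passes 120 N, or if a joint passes its speed limit or range.

## Working session

There is one attempt and no reset: what is moved stays moved. The work goes in short steps, Python scripts to look and compute and a shell command to move; the robot and the scene stay as the last step left them, time stands still between calls to the robot, and variables do not carry over. Pictures are saved under pics/ and viewed, at most 10 in all, crops included, and the job is handed in when it is done.

```bash
mkdir -p pics; cat > h.py <<'E'
import numpy as np, cv2
from workcell import manip
from scipy.spatial.transform import Rotation as R
def save(p,n): cv2.imwrite('pics/'+n, p['frame'][:,:,::-1])
E
python3 - <<'E'
from h import *
o=manip.get_obs(); print(o)
for c in ['scene','top']:
    p=manip.camera(c); save(p,c+'0.png')
    print(c,p['eye'],p['attitude'],p['camera_matrix'],[k for k in p])
    for n in ['grinder','mouth','paddle_pad','lid','lid_grip','half_mark','mug_a','bean_jar','spoon','sugar_bowl','spice_tin']:
        try: print(n,[(np.round(d['at'],3).tolist(),round(d['score'],2)) for d in manip.tip_of(p,n)[:4]])
        except Exception as e: print(n,e)
E
```

```text
{'clock': 0.0, 'joint_pos': array([-1.15258087,  0.33284394, -0.06470262,  1.46093119,  0.02158563,
        1.34991595, -0.0885163 ]), 'joint_velocities': array([ 1.72816984e-03, -4.98542181e-04,  4.16143225e-04,  3.92716283e-05,
       -1.14243483e-03, -8.91106379e-04,  1.65732439e-04]), 'tau': array([-1.86927246e-04, -6.25446939e+01,  4.87670582e-02, -3.91613030e+01,
        1.61923125e-02,  9.98746022e-03,  1.07125641e-05]), 'position': array([0.2665119 , 0.56491223, 0.23053822]), 'ee_rot': array([ 2.18625603e-01,  9.75808564e-01, -6.89962660e-04, -1.28238886e-04]), 'ft_force': array([ 0.58888837,  0.44153644, -0.59453295]), 'torque': array([ 0.00137242, -0.03348815, -0.02876028]), 'grasp_force': 0.0, 'grip_width': 0.9989185316031783}
scene [ 1.1972786  -0.44792545  0.83015616] [0.35686519 0.17189622 0.39932665 0.82682353] [[400.24115393   0.         310.33249658]
 [  0.         400.24115393 201.58029938]
 [  0.           0.           1.        ]] ['frame', 'camera_matrix', 'eye', 'attitude', 'shot']
grinder [([0.599, -0.184, -0.002], 0.67), ([0.594, 0.129, 0.044], 0.34)]
mouth [(
[... 1031 characters left out ...]
7, 0.002], 0.41)]
mouth [([0.596, -0.176, 0.108], 0.9), ([0.595, 0.132, -0.001], 0.74)]
paddle_pad [([0.494, -0.139, 0.037], 0.64), ([0.597, 0.131, 0.038], 0.37)]
lid [([0.597, 0.13, 0.002], 0.95), ([0.462, -0.035, -0.004], 0.83), ([0.744, 0.159, 0.002], 0.81), ([0.406, 0.236, 0.003], 0.75)]
lid_grip [([0.745, 0.156, 0.04], 0.95), ([0.463, -0.037, 0.044], 0.92), ([0.408, 0.243, 0.042], 0.88), ([0.467, 0.126, 0.046], 0.83)]
half_mark [([0.596, -0.18, 0.005], 0.64)]
mug_a [([0.694, 0.346, 0.004], 0.95), ([0.633, 0.488, 0.002], 0.64)]
bean_jar [([0.767, -0.242, 0.001], 0.58)]
spoon [([0.63, 0.0, 0.001], 0.62)]
sugar_bowl [([0.764, -0.01, -0.003], 0.76)]
spice_tin [([0.66, -0.366, -0.002], 0.6)]
```

View pics/top0.png

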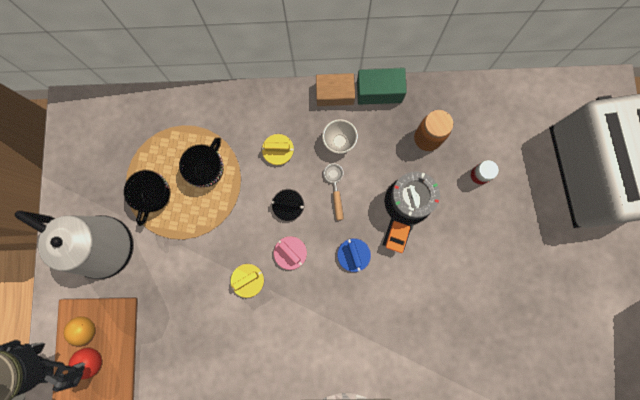

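View pics/scene0.png

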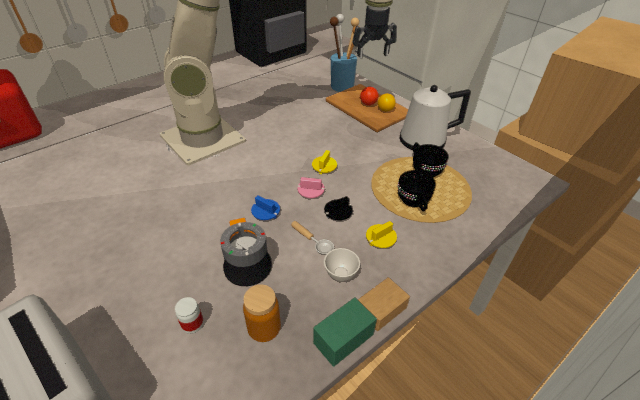

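The black lid is at top-view px (288,205), the grinder at (412,195) with its paddle at (397,238). The yellow, pink and blue lids are look-alikes. The networks agree on these positions. I'll move above the lid for a wrist view.

```bash
python3 -m jog '{"offset":[[0.012,-0.039,0],[0.012,-0.039,0],[0.012,-0.039,0],[0.012,-0.039,0],[0.012,-0.039,0],[0.012,-0.039,0],[0.028,-0.022,0],[0.028,-0.022,0],[0.028,-0.022,0],[0.028,-0.022,0],[0.028,-0.022,0],[0.028,-0.022,0],[0.028,-0.022,0],[0.028,-0.022,0],[0.0,0.0,0]],"yaw":[0,0,0,0,0,0,0,0,0,0,0,0,0,0,0],"jaw":[0,0,0,0,0,0,0,0,0,0,0,0,0,0,0]}'
cat >> h.py <<'E'
def wrist():
    o=manip.get_obs(); p=manip.camera('wrist')
    T=np.eye(4);T[:3,:3]=R.from_quat(o['ee_rot']).as_matrix();T[:3,3]=o['position']
    p['T']=T@np.array(p['hand_eye']); return o,p
def ctop(p):
    T=np.eye(4);T[:3,:3]=R.from_quat(p['attitude']).as_matrix();T[:3,3]=p['eye'];p['T']=T;return p
def topix(p,X):
    c=(np.asarray(X)-p['T'][:3,3])@p['T'][:3,:3]
    K=p['camera_matrix'];return np.array([K[0,0]*c[0]/-c[2]+K[0,2],K[1,1]*-c[1]/-c[2]+K[1,2]])
def toplane(p,uv,z):
    K=p['camera_matrix'];u,v=uv
    d=p['T'][:3,:3]@np.array([(u-K[0,2])/K[0,0],-(v-K[1,2])/K[1,1],-1]);e=p['T'][:3,3]
    return e+d*(z-e[2])/d[2]
E
python3 - <<'E'
from h import *
o,p=wrist(); save(p,'w1.png'); np.set_printoptions(suppress=True,precision=4)
print(p['hand_eye'],p['camera_matrix'],o['position'],o['ee_rot'])
for n in ['lid','lid_grip','grinder','mouth','paddle_pad']:
    print(n,[(np.round(d['at'],3).tolist(),round(d['score'],2)) for d in manip.tip_of(p,n)[:4]])
E
```

```text
clock: 2.45
position: [0.5667, 0.1488, 0.2311]
ee_rot: [0.222, 0.975, -0.001, 0.001]
ft_force: [-1.1, -1.0, -0.8]
grip_width: 0.998
grasp_force: 0.0
[[ 0.0002  0.961   0.2766  0.0685]
 [ 1.      0.0001 -0.0009 -0.0007]
 [-0.0009  0.2766 -0.961  -0.1435]
 [ 0.      0.      0.      1.    ]] [[322.1949   0.     319.9369]
 [  0.     322.1949 196.888 ]
 [  0.       0.       1.    ]] [0.5667 0.1488 0.2311] [ 0.2224  0.975  -0.0013  0.0013]
lid [([0.475, 0.127, 0.004], 0.95), ([0.464, -0.034, -0.0], 0.95), ([0.745, 0.159, 0.001], 0.81)]
lid_grip [([0.464, -0.038, 0.038], 0.91), ([0.748, 0.157, 0.038], 0.81), ([0.476, 0.129, 0.039], 0.72), ([0.595, 0.13, 0.042], 0.71)]
grinder [([0.6, -0.181, 0.002], 0.62), ([0.634, 0.484, 0.001], 0.38)]
mouth [([0.593, -0.182, 0.112], 0.77)]
paddle_pad [([0.494, -0.144, 0.042], 0.8)]
```

View pics/w1.png

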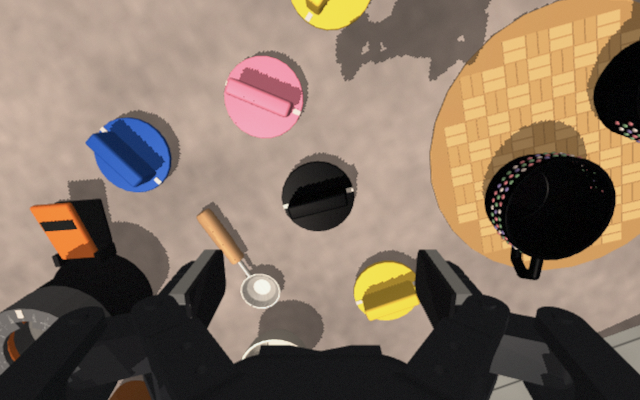

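The wrist view shows the black lid at px (318,196), with white pointers near (285,206) and (350,190). The grinder is lower left at (25,330), with the paddle pad at (63,226).

```bash
python3 - <<'E'
from h import *
np.set_printoptions(suppress=True,precision=4)
o,p=wrist(); t=ctop(manip.camera('top'))
def rays(a):
    A=np.zeros((3,3));b=np.zeros(3)
    for q,uv in a:
        e=q['T'][:3,3];d=toplane(q,uv,0)-e;d/=np.linalg.norm(d);P=np.eye(3)-np.outer(d,d);A+=P;b+=P@e
    return np.linalg.solve(A,b)
res={}
for nm,q in (('w',p),('t',t)):
    im=q['frame'].astype(int);c=topix(q,[.596,.130,.018]); 
    r=48 if nm=='w' else 22
    yy,xx=np.mgrid[:400,:640];near=np.hypot(xx-c[0],yy-c[1])<r
    m=((im.min(2)>165)&near).astype(np.uint8)
    n,l,s,ce=cv2.connectedComponentsWithStats(m)
    print(nm,c); 
    for i in range(1,n): print(s[i],ce[i],toplane(q,ce[i],.018))
    pts=[ce[i] for i in np.argsort(-s[1:,4])[:2]+1]; res[nm]=sorted(pts,key=lambda z:z[0])
    d=manip.masks_of(q,'lid')
    for k in d:
        g=k['region'];v,u=np.nonzero(g)
        print('mask',u.mean(),v.mean(),g.sum(),im[g].mean(0),k['score'])
for i in (0,1): print('stereo pointer',rays([('',0)][:0] or [(p,res['w'][i]),(t,res['t'][i])]) if len(res['t'])==2 else None)
for n in ['lid_grip','mouth','paddle_pad','grinder','lid']:
  for q in (p,t):
    for d in manip.tip_of(q,n): 
        print(n,q['shot'],d['at'],round(d['score'],2))
E
```

```text
w [311.9734 203.4526]
[346 195   2   3   5] [346.4 196.2] [0.605  0.1697 0.018 ]
[278 210   6   6  22] [280.0909 212.3636] [0.59   0.0916 0.018 ]
mask 379.9053923151437 296.15563448498546 3097 [198.3345 174.9089  64.6706] 0.85
mask 258.6663328660124 104.05848187462448 4993 [221.3148 142.0433 158.7873] 0.61
mask 311.64196214342843 202.2138096507598 3751 [30.8984 29.0237 27.7793] 0.58
mask 126.76836403033586 159.23553629469123 4615 [ 47.3731  80.5785 147.4082] 0.57
t [287.8848 205.0551]
[301 206   2   2   4] [301.5 206.5] [0.5912 0.0949 0.018 ]
mask 353.6268656716418 254.23995407577496 871 [ 60.7038  93.2687 159.5304] 0.77
mask 279.4704992435704 147.80484114977307 661 [202.5356 182.8608  76.4327] 0.68
mask 299.08813559322033 249.43389830508474 295 [212.0102 141.3525 154.4271] 0.6
mask 292.8978328173375 199.3188854489164 323 [38.678  36.9443 35.7368] 0.55
stereo pointer None
stereo pointer None
lid_grip 4 [0.7454, 0.1614, 0.0382] 0.93
lid_grip 4 [0.4621, -0.0356, 0.038] 0.92
lid_grip 4 [0.4714, 0.1288, 0.0422] 0.87
lid_grip 4 [0.5964, 0.1322, 0.039] 0.77
lid_grip 5 [0.5948, 0.129, 0.04] 0.87
lid_grip 5 [0.4628, -0.0361, 0.0438] 0.77
lid_grip 5 [0.4681, 0.1265, 0.0454] 0.73
lid_grip 5 [0.7435, 0.1559, 0.0392] 0.58
mouth 4 [0.5947, -0.1773, 0.1093] 0.79
mouth 4 [0.7691, -0.0079, -0.0002] 0.69
mouth 5 [0.5919, -0.1768, 0.1108] 0.79
paddle_pad 4 [0.4928, -0.139, 0.0426] 0.87
paddle_pad 5 [0.4957, -0.1426, 0.0369] 0.72
paddle_pad 5 [0.597, -0.1764, 0.11] 0.52
grinder 4 [0.5971, -0.1816, 0.0015] 0.87
grinder 5 [0.5952, -0.1788, 0.0037] 0.7
lid 4 [0.5933, 0.1362, 0.0022] 0.92
lid 4 [0.4638, -0.0327, 0.0016] 0.89
lid 4 [0.4763, 0.1292, 0.0003] 0.79
lid 4 [0.7453, 0.1619, -0.0022] 0.61
lid 5 [0.4627, -0.0363, -0.0043] 0.88
lid 5 [0.4719, 0.1269, 0.0026] 0.78
lid 5 [0.7459, 0.158, 0.0006] 0.62
lid 5 [0.5978, 0.131, -0.0005] 0.58
lid 5 [0.6614, -0.3658, 0.0007] 0.33
```

```bash
python3 -m jog '{"offset":[[0.002,-0.0395,0.002],[0.002,-0.0395,0.002],[0.002,-0.0395,0.002],[0.002,-0.0395,0.002],[0.002,-0.0395,0.002],[0.002,-0.0395,0.002],[0.002,-0.0395,0.002],[0.002,-0.0395,0.002],[0,0,0],[0,0,0],[0,0,0],[0,0,0]],"yaw":[0,0,0,0,0,0,0,0,0,0,0,0],"jaw":[0,0,0,0,0,0,0,0,0,0,0,0]}'
python3 - <<'E'
from h import *
np.set_printoptions(suppress=True,precision=4)
o,p=wrist(); print(o['position'],R.from_quat(o['ee_rot']).as_matrix())
np.save('T2.npy',p['T']);cv2.imwrite('pics/w2raw.png',p['frame'][:,:,::-1])
c=topix(p,[.595,-.179,.11]);print(c)
for n in ['mouth','paddle_pad','grinder','half_mark']:
    print(n,[(np.round(d['at'],4).tolist(),round(d['score'],2)) for d in manip.tip_of(p,n)[:4]])
# rectified rim plane, 0.25mm/px, x right, y up
N=600;S=.00025
yy,xx=np.mgrid[:N,:N]
K=p['camera_matrix'];X=np.stack([.595+(xx-300)*S,-.179-(yy-300)*S,np.full(xx.shape,.11)],-1)
cc=(X-p['T'][:3,3])@p['T'][:3,:3]
u=(K[0,0]*cc[...,0]/-cc[...,2]+K[0,2]).astype(np.float32);v=(K[1,1]*cc[...,1]/cc[...,2]+K[1,2]).astype(np.float32)
w=cv2.remap(p['frame'],u,v,cv2.INTER_CUBIC);cv2.imwrite('pics/rim.png',w[:,:,::-1])
E
```

```text
clock: 4.45
position: [0.5789, -0.1592, 0.2471]
ee_rot: [0.218, 0.976, 0.0, -0.0]
ft_force: [0.2, 0.3, -0.0]
grip_width: 0.999
grasp_force: 0.0
[ 0.5789 -0.1592  0.2471] [[-0.9053  0.4248 -0.0002]
 [ 0.4248  0.9053  0.0008]
 [ 0.0005  0.0006 -1.    ]]
[308.2329 208.1989]
mouth [([0.5961, -0.1799, 0.111], 0.83)]
paddle_pad [([0.4948, -0.1452, 0.0394], 0.88), ([0.5994, -0.1785, -0.0004], 0.59)]
grinder [([0.6003, -0.1829, 0.0001], 0.57)]
half_mark []
```

View pics/rim.png

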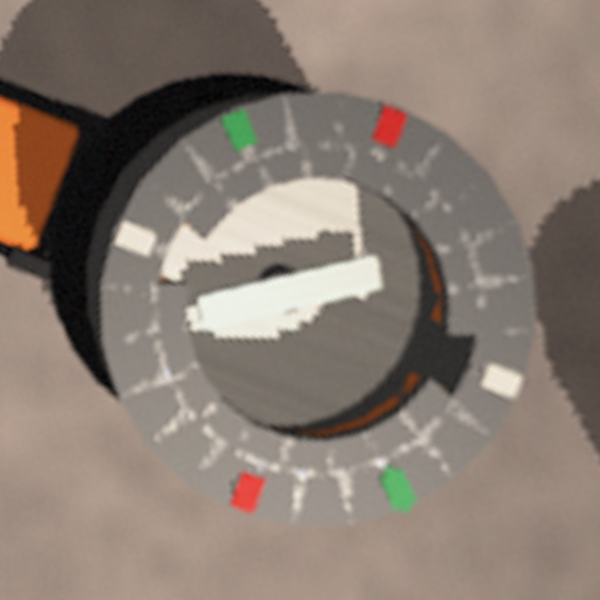

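View pics/w2raw.png

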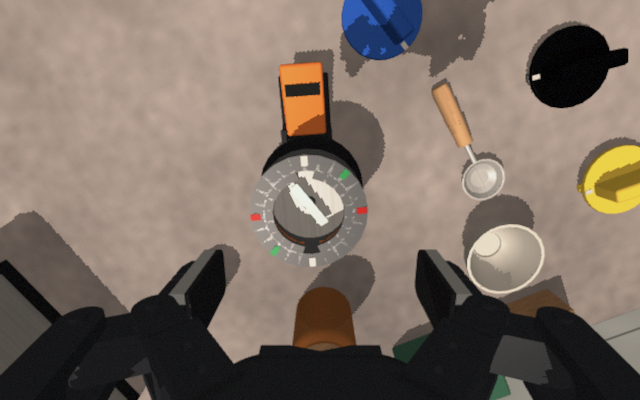

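Rectified rim: white marks at (135,238) and (502,381), and all three mark pairs centre on (318,309). That puts the grinder axis at (0.5995, -0.1813) with yaw -21.2°, and the 108 mm diameter confirms z=0.11. Next I'll shut the gripper and go above the pad.

```bash
python3 -m jog '{"offset":[[-0.028,0.006,0],[-0.028,0.006,0],[-0.028,0.006,-0.02],[0,0,-0.04],[0,0,-0.04],[0,0,-0.04],[0,0,-0.03],[0,0,-0.015],[0,0,0],[0,0,0],[0,0,0]],"yaw":[0,0,0,0,0,0,0,0,0,0,0],"jaw":[1,1,1,1,1,1,1,1,1,1,1]}'
python3 - <<'E'
from h import *
o,p=wrist(); print(o['position'],o['ft_force']); save(p,'w3.png')
E
```

```text
clock: 5.62
position: [0.4957, -0.1428, 0.0638]
ee_rot: [0.218, 0.976, 0.0, 0.001]
ft_force: [0.3, -0.4, 0.1]
grip_width: 0.0
grasp_force: 0.0
[ 0.49567816 -0.14278093  0.06375606] [ 0.26134382 -0.37051998  0.11984415]
```

```bash
python3 -m jog '{"offset":[[0,0.001,-0.015],[0,0.001,-0.008],[0,0,-0.005],[0,0,-0.004],[0,0,-0.004],[0,0,-0.002],[0,0,0],[0,0,0]],"yaw":[0,0,0,0,0,0,0,0],"jaw":[1,1,1,1,1,1,1,1]}'
```

```text
clock: 6.33
position: [0.4948, -0.1405, 0.0258]
ee_rot: [0.219, 0.976, 0.001, -0.0]
ft_force: [-10.7, 3.1, 23.4]
grip_width: -0.003
grasp_force: 11.8
```

Pressed: z is 26 mm with 23 N, against the 4 to 6 N it takes to reach the stop. Next I'll retreat up and go over the lid, turning -76°.

```bash
python3 -m jog '{"offset":[[0,0,0],[0,0,0.02],[0,0,0.035],[0,0,0.04],[0,0,0.04],[0.011,0.0295,0.02],[0.011,0.0295,0.02],[0.011,0.0295,0],[0.011,0.0295,0],[0.011,0.0295,0],[0.011,0.0295,0],[0.011,0.0295,0],[0.011,0.0295,0],[0.011,0.0295,0],[0.011,0.0295,0],[0,0,0],[0,0,0],[0,0,0]],"yaw":[0,0,0,0,-7,-7,-7,-7,-7,-7,-7,-7,-7,-7,-6,0,0,0],"jaw":[1,1,0,0,0,0,0,0,0,0,0,0,0,0,0,0,0,0]}'
python3 - <<'E'
from h import *
np.set_printoptions(suppress=True,precision=4)
o,p=wrist(); print(o['position'],R.from_quat(o['ee_rot']).as_matrix(),o['joint_pos'])
for n in ['lid_grip','lid']:
    print(n,[(np.round(d['at'],4).tolist(),round(d['score'],2)) for d in manip.tip_of(p,n)[:4]])
N=600;S=.00025
yy,xx=np.mgrid[:N,:N];K=p['camera_matrix'];out=[]
for z in (.018,.051):
    X=np.stack([.596+(xx-300)*S,.131-(yy-300)*S,np.full(xx.shape,z)],-1)
    cc=(X-p['T'][:3,3])@p['T'][:3,:3]
    u=(K[0,0]*cc[...,0]/-cc[...,2]+K[0,2]).astype(np.float32);v=(K[1,1]*cc[...,1]/cc[...,2]+K[1,2]).astype(np.float32)
    w=cv2.remap(p['frame'],u,v,cv2.INTER_CUBIC);out.append(cv2.convertScaleAbs(w,alpha=1.5,beta=0)[100:500,100:500])
cv2.imwrite('pics/lid.png',np.hstack(out)[:,:,::-1])
E
```

```text
clock: 7.83
position: [0.6042, 0.152, 0.1981]
ee_rot: [0.771, 0.637, -0.0, 0.0]
ft_force: [0.3, -0.3, 1.6]
grip_width: 1.0
grasp_force: 0.0
[0.6042 0.152  0.1981] [[ 0.188   0.9822  0.0002]
 [ 0.9822 -0.188  -0.0008]
 [-0.0007  0.0003 -1.    ]] [-0.6799  0.364   0.4621  1.5355 -0.1655  1.2813 -0.3859]
lid_grip [([0.4598, -0.0351, 0.0366], 0.78), ([0.4729, 0.1282, 0.0421], 0.66), ([0.5965, 0.1314, 0.0412], 0.65), ([0.7479, 0.1543, 0.0388], 0.56)]
lid [([0.4748, 0.1266, 0.0], 0.93), ([0.4655, -0.0323, 0.0021], 0.85), ([0.7435, 0.1591, 0.0014], 0.82), ([0.405, 0.2398, 0.0024], 0.74)]
```

View pics/lid.png

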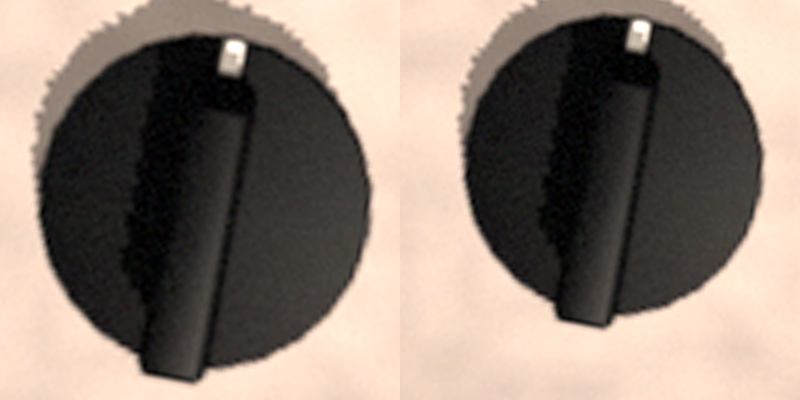

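Rectified lid: cap centred at about (205,201) px in the left panel and pointer at (232,57). That gives the lid at (0.5975, 0.1309), axis 79.5°, and the bar top in the right panel agrees. Descending.

```bash
python3 -m jog '{"offset":[[-0.0067,-0.021,0],[0,0,-0.035],[0,0,-0.035],[0,0,-0.035],[0,0,-0.025],[0,0,-0.01],[0,0,0],[0,0,0]],"yaw":[0,0,0,0,0,0,0,0],"jaw":[0,0,0,0,0,0,0,0]}'
```

```text
clock: 8.65
position: [0.598, 0.1312, 0.0593]
ee_rot: [0.771, 0.637, 0.0, 0.0]
ft_force: [1.2, -0.1, 0.2]
grip_width: 1.0
grasp_force: 0.0
```

```bash
python3 -m jog '{"offset":[[0,0,-0.02],[0,0,-0.01],[0,0,-0.005],[0,0,0],[0,0,0],[0,0,0],[0,0,0],[0,0,0],[0,0,0],[0,0,0],[0,0,0],[0,0,0],[0,0,0]],"yaw":[0,0,0,0,0,0,0,0,0,0,0,0,0],"jaw":[0,0,0,0,1,1,1,1,1,1,1,1,1]}' 60
```

```text
clock: 9.73
position: [0.5977, 0.1317, 0.0236]
ee_rot: [0.771, 0.637, 0.0, 0.0]
ft_force: [0.1, -0.2, 4.5]
grip_width: 0.175
grasp_force: 59.3
```

Grasped (opening 15 mm, 59 N). I'll lift and carry it over the collar, turning +79.6°.

```bash
python3 -m jog '{"offset":[[0,0,0.03],[0,0,0.04],[0,0,0.04],[0,0,0.04],[0,-0.026,0.012],[0,-0.026,0],[0,-0.026,0],[0,-0.026,0],[0,-0.026,0],[0,-0.026,0],[0,-0.026,0],[0,-0.026,0],[0,-0.026,0],[0,-0.026,0],[0.001,-0.026,0],[0.001,-0.027,0],[0,0,0],[0,0,0],[0,0,0]],"yaw":[0,0,0,0,7,7,7,7,7,7,7,7,7,7,7,2.6,0,0,0],"jaw":[1,1,1,1,1,1,1,1,1,1,1,1,1,1,1,1,1,1,1]}'
python3 - <<'E'
from h import *
np.set_printoptions(suppress=True,precision=4)
o,p=wrist(); M=R.from_quat(o['ee_rot']).as_matrix();print(o['position'],np.degrees(np.arctan2(M[1,0],M[0,0])),o['joint_pos'],M[:,2])
t=ctop(manip.camera('top'));s=manip.camera('scene')
for q in (p,t,s):
  for n in ['lid_grip','lid','mouth','grinder']:
    print(n,[(np.round(d['at'],4).tolist(),round(d['score'],2)) for d in manip.tip_of(q,n) if abs(d['at'][1]+.18)<.05 and abs(d['at'][0]-.6)<.05])
def rect(p,cx,cy,z,N=600,S=.00025):
    yy,xx=np.mgrid[:N,:N];K=p['camera_matrix']
    X=np.stack([cx+(xx-N//2)*S,cy-(yy-N//2)*S,np.full(xx.shape,z)],-1)
    cc=(X-p['T'][:3,3])@p['T'][:3,:3]
    u=(K[0,0]*cc[...,0]/-cc[...,2]+K[0,2]).astype(np.float32);v=(K[1,1]*cc[...,1]/cc[...,2]+K[1,2]).astype(np.float32)
    return cv2.remap(p['frame'],u,v,cv2.INTER_CUBIC)
z=o['position'][2]-.0236+.018
a=rect(p,.5995,-.1813,z)[100:500,100:500];b=rect(p,.5995,-.1813,.11)[100:500,100:500]
cv2.imwrite('pics/ins.png',cv2.convertScaleAbs(np.hstack([a,b]),alpha=1.4)[:,:,::-1])
E
```

```text
clock: 11.32
position: [0.5992, -0.1806, 0.1846]
ee_rot: [0.185, 0.983, 0.0, -0.001]
ft_force: [0.9, 0.5, -0.5]
grip_width: 0.178
grasp_force: 58.9
[ 0.5992 -0.1806  0.1846] 158.69666024020142 [-0.0925  0.3748  0.4024  1.5408 -0.1518  1.2581  1.5307] [-0.0011  0.0008 -1.    ]
lid_grip [([0.6001, -0.1815, 0.2007], 0.63)]
lid []
mouth []
grinder [([0.5977, -0.183, -0.0009], 0.85)]
lid_grip [([0.6023, -0.1769, 0.199], 0.68)]
lid [([0.5995, -0.1787, 0.1607], 0.78)]
mouth [([0.5933, -0.1783, 0.1072], 0.93)]
grinder [([0.5975, -0.1796, 0.0027], 0.87)]
lid_grip [([0.5995, -0.1807, 0.2022], 0.84)]
lid []
mouth [([0.5953, -0.1804, 0.1093], 0.72)]
grinder [([0.5974, -0.1845, 0.0012], 0.84)]
```

View pics/ins.png

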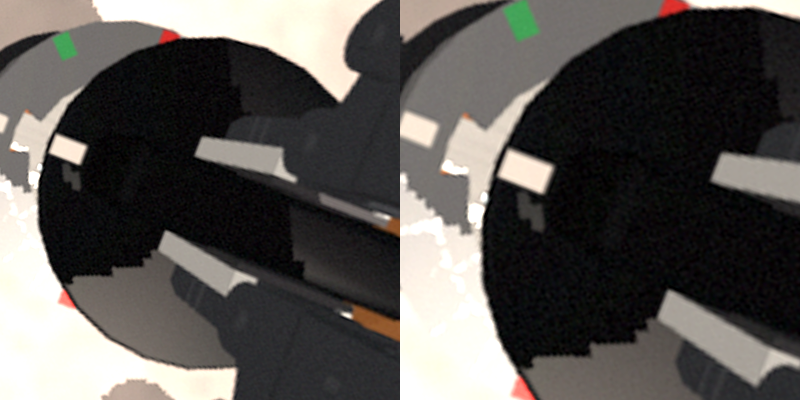

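Cap centre reads about (205,203) px and the pointer (68,150), giving 158.9°. The lid sits 1.5 mm too far along the grinder's x, so I'll shift it back and descend with care.

```bash
python3 -m jog '{"offset":[[-0.0012,0.0007,-0.02],[0,0,-0.02],[0,0,-0.006],[0,0,-0.003],[0,0,-0.003],[0,0,-0.001],[0,0,0],[0,0,0]],"yaw":[0,0,0,0,0,0,0,0],"jaw":[1,1,1,1,1,1,1,1]}'
```

```text
clock: 12.73
position: [0.5986, -0.1808, 0.133]
ee_rot: [0.185, 0.983, 0.0, 0.001]
ft_force: [-0.5, 0.5, -0.9]
grip_width: 0.175
grasp_force: 59.0
```

```bash
python3 -m jog '{"offset":[[0,0,-0.002],[0,0,-0.002],[0,0,0],[0,0,0]],"yaw":[0,0,0,0],"jaw":[1,1,1,1]}'; python3 -m jog '{"offset":[[0,0,-0.002],[0,0,-0.001],[0,0,0],[0,0,0]],"yaw":[0,0,0,0],"jaw":[1,1,1,1]}'
```

```text
clock: 13.07
position: [0.5981, -0.1806, 0.1281]
ee_rot: [0.185, 0.983, 0.0, -0.0]
ft_force: [0.1, 0.4, -1.6]
grip_width: 0.174
grasp_force: 59.0
clock: 13.4
position: [0.5981, -0.1807, 0.1251]
ee_rot: [0.185, 0.983, 0.0, -0.0]
ft_force: [0.1, -0.5, -1.5]
grip_width: 0.175
grasp_force: 59.0
```

```bash
python3 -m jog '{"offset":[[0,0,-0.0015],[0,0,-0.001],[0,0,-0.001],[0,0,0],[0,0,0],[0,0,0]],"yaw":[0,0,0,0,0,0],"jaw":[1,1,1,1,1,1]}'
```

```text
clock: 13.9
position: [0.5982, -0.1807, 0.1217]
ee_rot: [0.185, 0.983, 0.0, -0.0]
ft_force: [0.1, 0.5, -1.8]
grip_width: 0.173
grasp_force: 59.1
```

```bash
python3 -m jog '{"offset":[[0,0,-0.0007],[0,0,0],[0,0,0],[0,0,0]],"yaw":[0,0,0,0],"jaw":[1,1,1,1]}'; python3 - <<'E'
from h import *
t=manip.camera('top');s=manip.camera('scene')
for q in (t,s):
    print([(np.round(d['at'],4).tolist(),round(d['score'],2)) for n in ('lid','lid_grip') for d in manip.tip_of(q,n) if abs(d['at'][1]+.18)<.05])
E
```

```text
clock: 14.23
position: [0.5982, -0.1807, 0.1217]
ee_rot: [0.185, 0.983, 0.0, 0.0]
ft_force: [-3.6, 1.0, 5.9]
grip_width: 0.176
grasp_force: 59.9
[([0.5996, -0.183, 0.0974], 0.68), ([0.6021, -0.181, 0.136], 0.59)]
[([0.5994, -0.1801, 0.0988], 0.92), ([0.6004, -0.1815, 0.141], 0.89)]
```

Seated: contact at 0.1217, and the networks put the lid at z ≈ 0.098. I'll ease up 0.5 mm and twist 45° clockwise.

```bash
python3 -m jog '{"offset":[[0,0,-0.0],[0,0,0.0005],[0,0,0],[0,0,0],[0,0,0],[0,0,0],[0,0,0],[0,0,0],[0,0,0],[0,0,0],[0,0,0],[0,0,0],[0,0,0],[0,0,0]],"yaw":[0,0,-4,-4,-4,-4,-4,-4,-4,-4,-4,-4,-2,0],"jaw":[1,1,1,1,1,1,1,1,1,1,1,1,1,1]}' 70
python3 - <<'E'
from h import *
np.set_printoptions(suppress=True,precision=4)
o=manip.get_obs();M=R.from_quat(o['ee_rot']).as_matrix();print(np.degrees(np.arctan2(M[1,0],M[0,0])),o['torque'])
E
```

```text
clock: 15.7
position: [0.5984, -0.1807, 0.1217]
ee_rot: [0.525, 0.851, 0.0, 0.0]
ft_force: [0.8, 0.1, 2.2]
grip_width: 0.169
grasp_force: 68.7
116.64947566526105 [-0.0223  0.1668  0.1581]
```

```bash
python3 -m jog '{"offset":[[0,0,0],[0,0,0],[0,0,0],[0,0,0]],"yaw":[-1.5,-1.4,0,0],"jaw":[1,1,1,1]}'
python3 - <<'E'
from h import *
np.set_printoptions(suppress=True,precision=4)
o,p=wrist();M=R.from_quat(o['ee_rot']).as_matrix();print(np.degrees(np.arctan2(M[1,0],M[0,0])),o['torque'],o['position'])
N=600;S=.00025
yy,xx=np.mgrid[:N,:N];K=p['camera_matrix']
X=np.stack([.5995+(xx-300)*S,-.1813-(yy-300)*S,np.full(xx.shape,.114)],-1)
cc=(X-p['T'][:3,3])@p['T'][:3,:3]
u=(K[0,0]*cc[...,0]/-cc[...,2]+K[0,2]).astype(np.float32);v=(K[1,1]*cc[...,1]/cc[...,2]+K[1,2]).astype(np.float32)
cv2.imwrite('pics/fin.png',cv2.convertScaleAbs(cv2.remap(p['frame'],u,v,cv2.INTER_CUBIC),alpha=1.4)[:,:,::-1])
E
```

```text
clock: 16.03
position: [0.5984, -0.1807, 0.1217]
ee_rot: [0.546, 0.838, 0.0, 0.0]
ft_force: [-1.0, -0.4, 3.4]
grip_width: 0.178
grasp_force: 68.8
113.84168838435475 [0.0453 0.1319 0.1315] [ 0.5984 -0.1807  0.1217]
```

View pics/fin.png

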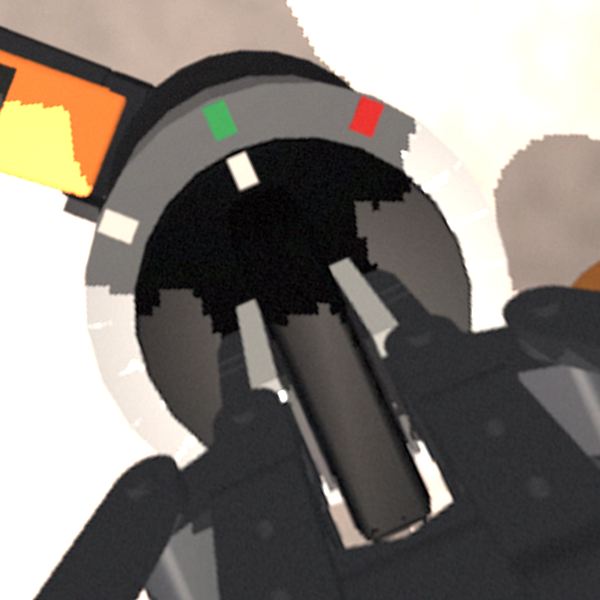

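The pointer at (243,170) lines up with the green mark at (220,120), with the lid seated and gripped.

```bash
python3 -c "
from workcell import manip
print(manip.hand_in())"
```

```text
the job is handed in; nothing more can be done
None
```

I handed the job in at about 16 s of the 56 s allowed. The paddle was pressed to its stop, and the lid is fully down, gripped with about 69 N, with its pointer about 1° from the green mark by the wrist camera; I had no direct reading of the drive ring, and the hand-in gave no verdict.

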